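Lock the bench pin onto the sloping work stand

TASK

Pick up the bench pin that is screwed to the steel keyhole plate, press the wide ends of its two keyholes down over the two stud heads on the sloping work stand, and slide it down the slope towards the stand's low front edge until it is fully home and the spring plunger clicks up into its hole. Go by feel: a light, steady push (about 1 to 2 kg) is all it needs, so never force or ram it against the studs. Let go of it there, and leave the other things on the bench where they lie.

Things in the scene. Friction and masses are not known exactly. Their poses are not given: they have to be found in the camera images.
- pin: Bench pin, loose, 420 to 680 g: steel plate 100 (x) x 124 (y) x 5 mm with two keyholes; on it, along x, a pale beech wedge 40 mm wide with upright sides and level top (x -20 to +40 mm, 45 mm above the plate's underside), thinning to a notched nose at x = -105 mm. Origin: centre of the plate's underside; z up through the wood, x away from the nose. Starts flat on the bench, wood up.
- pin_grip (a point): Point in the wedge where to grip it by its 40 mm wide sides (along y): the pin's x = -8 mm (between the keyholes' wide ends), y = 0, 34 mm above the plate's underside, 11 mm below the wedge's level top. Axes as the pin's.
- pin_wide (a point): Midpoint between the wide ends of the two keyholes, on the plate's underside: the pin's x = -8 mm, y = 0. The keyholes lie at y = +44 and -44 mm. Each wide end is a round hole 18.5 mm across; from it a slot 10 mm wide runs to the pin's +x and ends, rounded, 21 mm from the wide end's centre. Axes as the pin's.
- pin_hole (a point): Centre of the plunger hole, 11.6 mm across, through the plate: the pin's x = +37, y = +44 mm, on the plate's underside.
- stand: Grey work stand, fixed to the bench, 175 (x) x 160 (y) mm. Origin: centre of its foot on the bench; z up. Its top is a bare steel face plate 154 x 136 mm, sloping 15 degrees: low at the front (-x), 50 mm above the bench, high at the back (+x), 90 mm. Two headed studs stand square out of the face, side by side; a small round-topped spring plunger stands upslope of the left one.
- slope (a point): Nominal midpoint between the studs, in the plane of the face, 70 mm above the bench. x up the slope, y across (left when looking upslope), z square out of the face. Studs at y = +44 and -44 mm. The face plate is bolted on through slotted holes: studs and plunger together really sit up to 8 mm off in x and 5 mm off in y. This is not measured: find it by feel or sight. Height and angles are exact.
- stud_top (a point): Point 10.5 mm out of the face above slope: the height of the stud heads' tops (same unmeasured offset in x and y). Heads 15 mm across with a 0.8 mm chamfer round the top, undersides 6.5 mm out of the face; shanks 8 mm across. Fitted, pin_wide lies between the studs (1.7 mm play each way); fully home, shanks against the slot ends, it is 17 mm downslope of that.
- plunger (a joint): Spring plunger, nominally at x = +28, y = +44 mm of slope, m: 0 = standing 4.5 mm out of the face, about 0.004 = flush. 4 N starts it, 8 N holds it flush. A plate laid over it must be kept pressed to within 1 mm of the face to slide under the stud heads. Back to 0 when the plate's hole comes over it, fully home (also 0 with nothing on it).
- spare: Bystander: plain beech bench pin without a plate, 145 x 40 x 40 mm wedge, loose. Origin on its underside, nose to -x.
- hammer: Bystander: small hammer about 200 mm long, lying on the bench.
- file: Bystander: flat file with a blue handle, 260 mm long, lying on the bench.
- block: Bystander: steel bench block 65 x 65 x 19 mm.
- jar: Bystander: small glass jar 52 mm across, 50 mm high, steel cap.
- loupe: Bystander: black eye loupe 34 mm across, 26 mm high.
- ringtray: Bystander: dark wooden tray 120 x 90 x 18 mm with rings in it.
There are look-alikes about, which are no part of the job. What is shaped like the stand but green is not meant.

How it is judged:
On the way:
1. the plate lies pressed flat on the stand's face, both stud heads through the wide ends of the keyholes, the plunger pushed down (x of pin in the frame of slope between -0.0025 and 0.0185 m and y of pin in the frame of slope between -0.0075 and 0.0075 m and z of pin in the frame of slope between -0.0025 and 0.0025 m and angle between the z axis of pin and the z axis of slope, either way round below 0.05 rad and angle between the x axis of pin and the x axis of slope, either way round below 0.12 rad and value of joint plunger above 0.0025 m), for 0.1 s.
At the end, for the whole second after the job is handed in: The pin's plate lies flat on the stand's face (underside within 2.5 mm of it, within 3 degrees, nose downslope), slid down under both stud heads with its plunger hole over the plunger, which has come up again (joint under 1 mm); it is at rest and nothing holds it (x of pin in the frame of slope between -0.0195 and 0.0015 m and y of pin in the frame of slope between -0.0075 and 0.0075 m and z of pin in the frame of slope between -0.0025 and 0.0025 m and angle between the z axis of pin and the z axis of slope, either way round below 0.05 rad and angle between the x axis of pin and the x axis of slope, either way round below 0.12 rad and value of joint plunger below 0.001 m and linear speed of pin below 0.01 m/s and contact force between the fingers and pin below 0.1 N); the robot touches nothing.
It fails at once if the plate is forced: more than 45 N between the pin and the stand (contact force between pin and stand above 45 N).
It fails at once if another thing on the bench is shifted by more than 30 mm (distance of any of spare, hammer, file, block, jar, loupe, ringtray from where it was at the start of the episode above 0.03 m).
It also fails if it takes over 72 s, if anything falls off the work surface, if the arm or the gripper's body presses on something with over 40 N, if the wrist force passes 120 N, or if a joint passes its speed limit or range.

ROBOT

A 7-joint arm with a two-finger parallel gripper is mounted at the origin on the work surface. World frame = base frame: x ahead of the robot, y to its left, z up, the work surface at z = 0. Lengths are in m, angles in rad, forces in N, time in s.
With the tool pointing down it reaches from about 0.4 to 0.875 m from the base axis. Payload 19.3 kg.
Tool frame: the origin (TCP) lies midway between the tips of the shut fingers; the grasp point (between the pads) lies ctrl.hold_point_z behind it (ctrl.hold_point_z is the distance from the TCP to the grasp point, in m); z points along the fingers, y is the line along which they close (so a half turn about z gives the same grasp; the last joint's range is limited). The gripper opens to 85 mm and grips with 20 to 120 N. Pads are 22 mm wide; open, the fingers measure 114 mm over their backs; the gripper's body (76 mm by 85 mm) begins 54 mm behind the grasp point. The pads swing forward as they close: fully open they stand 13 mm farther back than shut.
Start: joints at [1.068, 0.521, -0.036, 1.599, 0.021, 1.021, -0.113], TCP at [0.262, -0.567, 0.231] pointing down, gripper open.
Joint ranges: [-2.91, 2.91], [-0.3, 2.13], [-1.5, 1.42], [0.17, 2.43], [-1.26, 4.41], [0.16, 1.93], [-2.52, 2.52]. Speed limits (rad/s): [1.89, 1.89, 2.39, 2.39, 3.01, 3.01, 3.01].

INTERFACE

Orientations are given as [roll, pitch, yaw] about the fixed x, y, z axes, in that order (R = Rz(yaw) Ry(pitch) Rx(roll)).
In Python, from cell import ctrl, imaging gives the robot as it stands.
- The arm moves only by the tool play_rows, never from a script. Its argument "steps" is text: rows parted by semicolons, each of 5 numbers parted by spaces: the shift along the tool's x, y, z in normalised numbers (1 is 400 mm), then the turn about the tool's z in parts of the range, where 1.0 means pi/2 rad, then the closure, from -1 (fully open) to 1 (shut). In form: tx ty tz turn grip; .... A call has 1 to 12 rows; each row is the pose to reach, as a shift and turn from the pose commanded when the call began, along the tool's axes at that moment; what a row does not reach only later rows make up. A row lasts 1/12 s, in which the tool goes at most 41.7 mm and 7.16 degrees, less where a joint would pass 70% of its speed; a pose out of reach is approached as far as the arm can. A shift or turn number past 1, either way, is cut back to 1. A call with a gripper value outside its range is refused whole. The fingers move at their own pace and stop on an object; "grip_force" is the grip in N (left out, the last holds). Time passes only in rows, so rows that repeat a pose let the fingers close. It gives the time, the measured TCP pose, the force, the opening and the grip force at its end, in the units of the state.
- ctrl.state(): the state, without advancing time (a new reading comes with each control period).
- imaging.read_camera(name): name is "scene" or "top" or "wrist"; returns the picture (420x560x3 uint8, red, green, blue); there is no depth.
- imaging.camera_model(name): a dict with "K" (3x3 intrinsics, pixels), "xyz" and "attitude" of the camera in the world. Camera axes: x right, y down, z forward; pixel columns grow to the right and rows downward; lengths in m; the calibration is good to about 2 mm. A picture is of the moment at which its call begins: read the wrist's pose just before it. camera_model takes no time and is no camera call; for the wrist camera it gives the pose at the moment of the call.
- ctrl.close_job(): hands the job in; it is judged then, once.
The state is a dict: "clock": time; "joints": joint angles; "qvel": joint speeds; "tau": joint torques, N m; "tcp_pos": TCP position; "orientation": TCP orientation; "wrist_force": force on the tool from outside, world axes, zero at the start; "wrist_torque": the same for the moment, N m; "width": finger opening in m; "grasp_force": force on a finger pad.
Only numpy, scipy, OpenCV 4.12 (cv2) and the standard library are available. Lean on these libraries where they do the work, as an engineer would, in place of code of your own. Each camera call takes 0.05 s, during which the arm holds its last target. There are 200 camera calls.

## Working session

There is one attempt and no reset: what is moved stays moved. The work goes in short steps, Python scripts to look and compute and a tool call to move; the robot and the scene stay as the last step left them, time stands still between calls to the robot, and variables do not carry over. Pictures are saved under pics/ and viewed, at most 10 in all, crops included, and the job is handed in when it is done.

Besides the shell and the picture viewer there is one more tool, called by a JSON object that holds its "api" and its "payload", one argument or row to a line. play_rows: Moves the arm, as the interface text tells. Its arguments: {"type":"object","properties":{"steps":{"type":"string"},"grip_force":{"type":"number"}},"required":["steps"]}

```bash
mkdir -p pics; python3 - <<'E'
from cell import ctrl, imaging
import cv2,numpy as np
print(ctrl.state(), ctrl.hold_point_z)
for n in ("scene","top","wrist"):
    print(n,imaging.camera_model(n))
    cv2.imwrite(f"pics/{n}0.png",imaging.read_camera(n)[:,:,::-1])
a=cv2.imread("pics/top0.png");cv2.imwrite("pics/t.png",a)
E
```

```text
{'clock': 0.0, 'joints': array([ 1.06782163,  0.5220142 , -0.0363283 ,  1.59994552,  0.02122639,
        1.02111319, -0.11281662]), 'qvel': array([ 0.00227054,  0.00057341,  0.00078642, -0.00133442, -0.00028721,
        0.00084073,  0.00194468]), 'tau': array([-4.36147557e-04, -9.27111769e+01,  1.97946690e+00, -3.69927013e+01,
        1.77084259e-02,  8.13615101e-03, -8.25269376e-05]), 'tcp_pos': array([ 0.26195173, -0.56711434,  0.23074799]), 'orientation': array([-3.14050259e+00,  9.90773482e-05,  4.32761606e-01]), 'wrist_force': array([ 0.01528121, -0.07139389,  0.03926565]), 'wrist_torque': array([0.02431857, 0.02446957, 0.04143676]), 'grasp_force': 0.0, 'width': 0.08527152610843203} 0.0187
scene {'K': array([[405.51386414,   0.        , 281.93214989],
       [  0.        , 405.51386414, 212.37393744],
       [  0.        ,   0.        ,   1.        ]]), 'xyz': array([ 0.83804014, -0.42673276,  0.92730385]), 'attitude': array([-2.59540292,  0.01142039,  0.66410864])}
top {'K': array([[388.64585143,   0.        , 278.71455689],
       [  0.        , 388.64585143, 206.08974062],
       [  0.        ,   0.        ,   1.        ]]), 'xyz': array([ 0.33530066, -0.02812872,  1.06449248]), 'attitude': array([-2.96697850e+00,  1.73722859e-03, -1.55168684e+00])}
wrist {'K': array([[342.1804928 ,   0.        , 277.11741774],
       [  0.        , 342.1804928 , 212.16082518],
       [  0.        ,   0.        ,   1.        ]]), 'xyz': array([ 0.3370259 , -0.53071786,  0.37333554]), 'attitude': array([ 2.81117654e+00,  3.11467692e-05, -1.13839668e+00])}
```

View pics/top0.png

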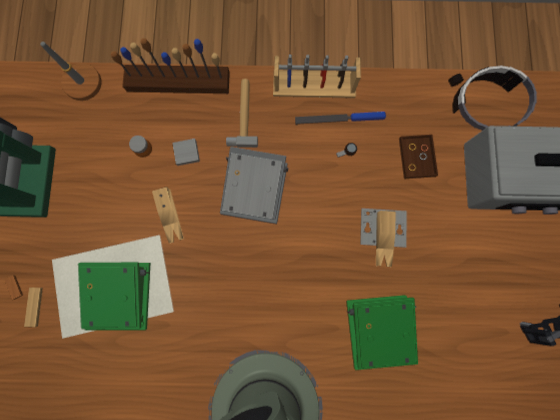

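View pics/scene0.png

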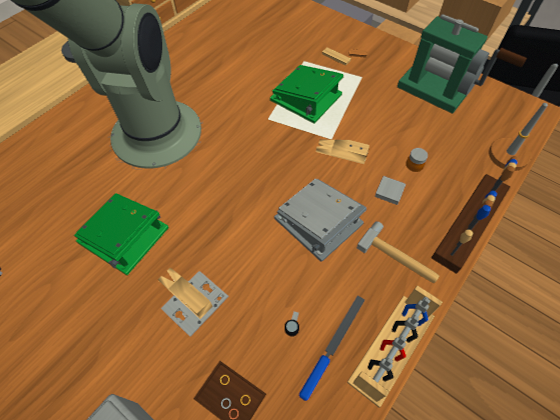

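The top view shows the pin at about (385,235) with its nose pointing down towards the robot, and the grey stand at (253,185). The scene view shows the pin at (195,300) and the stand at (320,218). I'll enlarge these next.

```bash
python3 - <<'E'
import cv2,numpy as np
t=cv2.imread("pics/top0.png");s=cv2.imread("pics/scene0.png")
def c(a,x,y,w=80,h=60): 
    p=cv2.resize(a[y:y+h,x:x+w],(400,300),interpolation=cv2.INTER_CUBIC)
    return p
# stand crop 100x75 (x4), pin 80x60 (x5)
m=np.vstack([np.hstack([c(t,345,202,80,70),c(t,208,145,100,85)]),np.hstack([c(s,155,260,80,80),c(s,265,170,110,95)])])
cv2.imwrite("pics/m.png",m)
E
```

```text
(no output)
```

View pics/m.png

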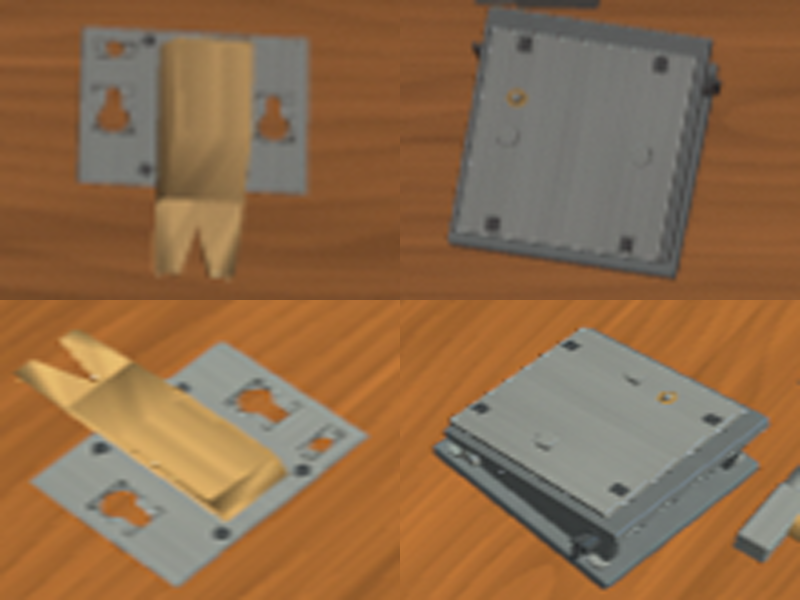

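Montage: the top crops show both keyholes of the pin and its +x (small hole) side pointing away from the robot. On the stand, the stud heads are at original top-view pixels of about (235.5,183) and (269,189). The brass plunger is at (237,172.5), upslope of the left stud. So upslope is roughly +x world, and the pin already points nearly the right way. Next I compute coarse positions.

```bash
cat > h.py <<'E'
import numpy as np, cv2
from scipy.spatial.transform import Rotation as Ro
from cell import ctrl, imaging
def rot(a): return Ro.from_euler('xyz',a).as_matrix()
def ray(m,px):
    d=rot(m["attitude"])@np.linalg.inv(m["K"])@np.array([px[0],px[1],1.]); return np.array(m["xyz"]),d
def plane(m,px,z):
    o,d=ray(m,px); return o+d*(z-o[2])/d[2]
def tri(obs):
    A=np.zeros((3,3));b=np.zeros(3)
    for m,px in obs:
        o,d=ray(m,px);d=d/np.linalg.norm(d);P=np.eye(3)-np.outer(d,d);A+=P;b+=P@o
    p=np.linalg.solve(A,b)
    return p,[np.linalg.norm((np.eye(3)-np.outer(d,d)/(d@d))@(p-o)) for o,d in (ray(m,x) for m,x in obs)]
def proj(m,p):
    q=m["K"]@rot(m["attitude"]).T@(np.asarray(p)-m["xyz"]); return q[:2]/q[2]
E
python3 - <<'E'
from h import *
np.set_printoptions(precision=4,suppress=True)
T=imaging.camera_model("top");S=imaging.camera_model("scene")
t=lambda x,y,X,Y,w,h:(X+x*w/400,Y+y*h/300)
tp=lambda x,y:t(x,y,345,202,80,70); ts=lambda x,y:t(x-400,y,208,145,100,85)
sp=lambda x,y:t(x,y-300,155,260,80,80); ss=lambda x,y:t(x-400,y-300,265,170,110,95)
for n,a,b in [("pin keyL",tp(113,112),sp(262,401)),("keyR",tp(274,122),sp(118,506)),("smallhole",tp(117,47),sp(322,442)),
 ("plate back L",tp(83,29),sp(366,435)),("back R",tp(308,38),sp(180,585)),("front R",tp(306,193),sp(32,482)),("front L",tp(78,185),sp(221,343)),
 ("studL",ts(510,133),ss(633,378)),("studR",ts(642,155),ss(546,441)),("plunger",ts(516,97),ss(667,397)),
 ("bolt BL",ts(525,44),ss(712,419)),("bolt BR",ts(660,65),ss(620,490)),("bolt FR",ts(627,243),ss(480,408)),("bolt FL",ts(492,223),ss(571,345))]:
    print(n,*tri([(T,a),(S,b)]))
E
```

```text
pin keyL [ 0.4676 -0.2667 -0.001 ] [np.float64(0.0024828289223158004), np.float64(0.0024828289223157466)]
keyR [ 0.4622 -0.3568 -0.0027] [np.float64(0.0011003084471550746), np.float64(0.0011003084471551592)]
smallhole [ 0.5097 -0.2694  0.0006] [np.float64(0.0025051919209817496), np.float64(0.0025051919209816203)]
plate back L [ 0.5218 -0.252  -0.004 ] [np.float64(0.002202645116775485), np.float64(0.0022026451167755077)]
back R [ 0.5184 -0.3754 -0.0018] [np.float64(0.003271745553181971), np.float64(0.0032717455531820947)]
front R [ 0.4178 -0.3718 -0.0037] [np.float64(0.0024091428412206218), np.float64(0.002409142841220593)]
front L [ 0.4208 -0.2483 -0.0081] [np.float64(0.0022215797450923923), np.float64(0.002221579745092413)]
studL [0.5712 0.0919 0.0698] [np.float64(0.0003124437192561879), np.float64(0.00031244371925623354)]
studR [0.5572 0.006  0.0696] [np.float64(0.0019036776803536654), np.float64(0.0019036776803538517)]
plunger [0.5996 0.0898 0.0704] [np.float64(0.0015148477253094665), np.float64(0.0015148477253096445)]
bolt BL [0.6378 0.0844 0.0813] [np.float64(0.0019006901186323128), np.float64(0.0019006901186320916)]
bolt BR [ 0.624  -0.0043  0.0793] [np.float64(0.0022123432814423905), np.float64(0.002212343281442265)]
bolt FR [0.4943 0.0149 0.0464] [np.float64(0.0015447765137980587), np.float64(0.0015447765137980914)]
bolt FL [0.5081 0.1052 0.0456] [np.float64(0.0017572309547112608), np.float64(0.0017572309547111877)]
```

Units first: shifts go in shares of 400 mm and turns go in shares of pi/2 rad. So 289 mm is 0.7225, -148 mm is -0.37, 0.463 rad is 0.2948.

{"api": "play_rows", "payload": {
  "steps": "0.7225 -0.37 0 0.2948 -1;0.7225 -0.37 0 0.2948 -1;0.7225 -0.37 0 0.2948 -1;0.7225 -0.37 0 0.2948 -1;0.7225 -0.37 0 0.2948 -1;0.7225 -0.37 0 0.2948 -1;0.7225 -0.37 0 0.2948 -1;0.7225 -0.37 0 0.2948 -1;0.7225 -0.37 0.25 0.2948 -1;0.7225 -0.37 0.25 0.2948 -1;0.7225 -0.37 0.25 0.2948 -1;0.7225 -0.37 0.25 0.2948 -1"
}}

```text
clock: 1.15
tcp_pos: [0.4606, -0.3104, 0.1275]
orientation: [-3.139, 0.006, -0.03]
wrist_force: [-0.3, -0.1, 0.3]
width: 0.0854
grasp_force: 0.0
```

```bash
python3 - <<'E'
from h import *
s=ctrl.state();m=imaging.camera_model("wrist");a=imaging.read_camera("wrist")
print(s["clock"],s["tcp_pos"],s["orientation"],m);np.savez("pin.npz",xyz=m["xyz"],attitude=m["attitude"],K=m["K"],tcp=s["tcp_pos"],ori=s["orientation"])
cv2.imwrite("pics/w1.png",a[:,:,::-1])
E
```

```text
1.15 [ 0.46061001 -0.31043032  0.12754782] [-3.13871035  0.00556352 -0.02956276] {'K': array([[342.1804928 ,   0.        , 277.11741774],
       [  0.        , 342.1804928 , 212.16082518],
       [  0.        ,   0.        ,   1.        ]]), 'xyz': array([ 0.54402803, -0.3118051 ,  0.26961845]), 'attitude': array([ 2.80612982e+00,  1.81313698e-03, -1.60073135e+00])}
```

View pics/w1.png

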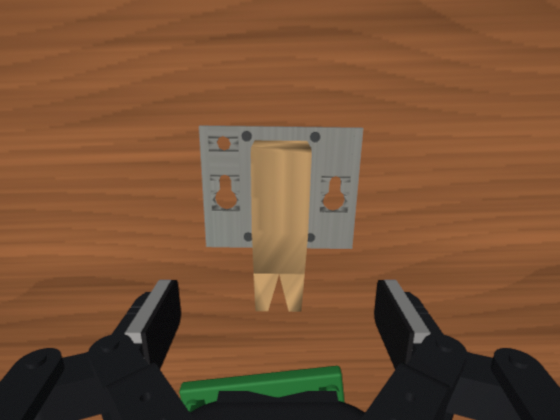

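The wrist view shows the whole plate, with corners at about (200,126), (362,128), (353,248) and (206,247). The keyhole wide ends are near (226,199) and (334,201). I'll refine with a colour mask.

```bash
python3 - <<'E'
from h import *
np.set_printoptions(precision=4,suppress=True)
m=dict(np.load("pin.npz"));a=cv2.imread("pics/w1.png").astype(int)
mask=((abs(a[:,:,0]-a[:,:,2])<25)&(a.sum(2)>250)).astype(np.uint8)
mask[260:]=0
def fit(axis,rng,lo,hi,first):
    pts=[]
    for i in rng:
        line=mask[lo:hi,i] if axis=='y' else mask[i,lo:hi]
        w=np.flatnonzero(line)
        if len(w): 
            j=lo+(w[0]-.5 if first else w[-1]+.5)
            pts.append((i,j) if axis=='y' else (j,i))
    pts=np.float32(pts)
    return cv2.fitLine(pts,cv2.DIST_HUBER,0,.01,.01).ravel()
def X(l,k):
    A=np.array([[l[0],-k[0]],[l[1],-k[1]]]);s=np.linalg.solve(A,[k[2]-l[2],k[3]-l[3]]);return l[2:]+s[0]*l[:2]
top=fit('y',list(range(206,242))+list(range(322,356)),110,150,True)
bot=fit('y',list(range(212,242))+list(range(316,348)),225,258,False)
L=fit('x',range(135,240),190,220,True);R=fit('x',range(135,240),340,375,False)
C=[X(top,L),X(top,R),X(bot,R),X(bot,L)];print(C)
P=np.array([plane(m,c,.0045)for c in C]);print(P)
print("size",[np.linalg.norm(P[i]-P[(i+1)%4])for i in range(4)])
c=P.mean(0);v=(P[0]+P[1]-P[2]-P[3])[:2];u=(P[0]+P[3]-P[1]-P[2])[:2]
yaw=np.arctan2(v[1],v[0]);print("centre",c,yaw,np.arctan2(-u[0],u[1]))
g=c[:2]-.008*np.array([np.cos(yaw),np.sin(yaw)]);print("grip",g)
# two-view height check with top camera
T=imaging.camera_model("top")
for cc,t in zip(C,[(361.6,208.8),(406.6,210.9),(406.2,247),(360.6,245.2)]): print(tri([(m,cc),(T,t)]))
s=ctrl.state();y=s["orientation"][2];d=g-s["tcp_pos"][:2]
print("tool shift",d@[np.cos(y),np.sin(y)],d@[np.sin(y),-np.cos(y)],"turn",y-yaw)
E
```

```text
[array([198.7148, 125.1112], dtype=float32), array([362.2352, 127.8404], dtype=float32), array([351.2557, 247.6621], dtype=float32), array([206.2517, 246.3334], dtype=float32)]
[[ 0.5229 -0.2515  0.0045]
 [ 0.5172 -0.3748  0.0045]
 [ 0.4178 -0.3707  0.0045]
 [ 0.4227 -0.2474  0.0045]]
size [np.float64(0.12341877280680018), np.float64(0.09944659275245281), np.float64(0.12336382083266632), np.float64(0.10029518115171682)]
centre [ 0.4701 -0.3111  0.0045] -0.0417233059064859 -0.042588137859859015
grip [ 0.4621 -0.3108]
(array([ 0.521 , -0.2518,  0.0014]), [np.float64(0.0018165528093995278), np.float64(0.0018165528093994946)])
(array([ 0.5164, -0.3768, -0.0003]), [np.float64(0.0008638372772524747), np.float64(0.0008638372772524906)])
(array([ 0.4162, -0.3718,  0.0013]), [np.float64(0.0004461368848405371), np.float64(0.0004461368848405197)])
(array([ 0.4196, -0.2473, -0.    ]), [np.float64(0.001393774956219341), np.float64(0.001393774956219362)])
tool shift 0.0005030329805352057 -0.0005249317430728514 turn 0.01163762125974202
```

Converted, 95 mm is 0.2375, 70 mm is 0.175, 0.012 rad is 0.0076.

{"api": "play_rows", "payload": {
  "steps": "0 0 0.1 0.0076 -1;0 0 0.175 0.0076 -1;0 0 0.2375 0.0076 -1;0 0 0.2375 0.0076 -1;0 0 0.2375 0.0076 -1"
}}

```text
clock: 1.62
tcp_pos: [0.4627, -0.3122, 0.0374]
orientation: [3.142, 0.0, -0.043]
wrist_force: [0.5, -0.8, 0.5]
width: 0.0855
grasp_force: 0.0
```

```bash
python3 - <<'E'
from h import *
s=ctrl.state();print(s["tcp_pos"],s["orientation"],s["qvel"].round(3),s["wrist_force"])
E
```

```text
[ 0.46270741 -0.31221477  0.0373669 ] [ 3.14156683e+00  1.48536034e-05 -4.26600888e-02] [ 0.001 -0.043  0.004 -0.015 -0.     0.009  0.   ] [ 0.50963753 -0.78295498  0.53643582]
```

Converted, 20 mm is 0.05, -1.4 mm is -0.0035.

{"api": "play_rows", "payload": {
  "steps": "-0.0015 -0.0035 0.025 0 -1;-0.0015 -0.0035 0.05 0 -1;-0.0015 -0.0035 0.05 0 -1;-0.0015 -0.0035 0.05 0 0;-0.0015 -0.0035 0.05 0 1;-0.0015 -0.0035 0.05 0 1;-0.0015 -0.0035 0.05 0 1;-0.0015 -0.0035 0.05 0 1;-0.0015 -0.0035 0.05 0 1;-0.0015 -0.0035 0.05 0 1;-0.0015 -0.0035 0.05 0 1;-0.0015 -0.0035 0.05 0 1",
  "grip_force": 30
}}

```text
clock: 2.62
tcp_pos: [0.4621, -0.3107, 0.0169]
orientation: [3.141, -0.001, -0.042]
wrist_force: [-0.1, 0.6, 7.2]
width: 0.0395
grasp_force: 30.4
```

Converted, -183 mm is -0.4575, -165 mm is -0.4125.

{"api": "play_rows", "payload": {
  "steps": "0 0 -0.025 0 1;0 0 -0.075 0 1;0 0 -0.15 0 1;0 0 -0.2375 0 1;0 0 -0.325 0 1;0 0 -0.4125 0 1;0 0 -0.4575 0 1;0 0 -0.4575 0 1;0 0 -0.4575 0 1"
}}

```text
clock: 3.37
tcp_pos: [0.4618, -0.3103, 0.1999]
orientation: [3.141, -0.001, -0.042]
wrist_force: [0.0, 0.3, -7.5]
width: 0.0397
grasp_force: 33.3
```

Converted, -374 mm is -0.935, -365 mm is -0.9125, 0.115 rad is 0.0732.

{"api": "play_rows", "payload": {
  "steps": "0.0025 -0.0625 0 0.0127 1;0.005 -0.15 0 0.0255 1;0.0075 -0.2375 0 0.0382 1;0.01 -0.325 0 0.0509 1;0.01 -0.4125 0 0.0732 1;0.01 -0.5 0 0.0732 1;0.01 -0.5875 0 0.0732 1;0.01 -0.675 0 0.0732 1;0.01 -0.7625 0 0.0732 1;0.01 -0.85 0 0.0732 1;0.01 -0.9125 0 0.0732 1;0.01 -0.935 0 0.0732 1"
}}

```text
clock: 4.37
tcp_pos: [0.4805, 0.0671, 0.1977]
orientation: [-3.141, 0.003, -0.153]
wrist_force: [0.5, -0.2, -6.7]
width: 0.0398
grasp_force: 33.7
```

{"api": "play_rows", "payload": {
  "steps": "0 0 0 0 1;0 0 0 0 1;0 0 0 0 1;0 0 0 0 1"
}}

```text
clock: 4.7
tcp_pos: [0.4814, 0.0618, 0.1988]
orientation: [3.141, 0.001, -0.159]
wrist_force: [0.2, -0.6, -6.5]
width: 0.0396
grasp_force: 33.7
```

```bash
python3 - <<'E'
from h import *
s=ctrl.state();m=imaging.camera_model("wrist");a=imaging.read_camera("wrist")
print(s["clock"],s["tcp_pos"],s["orientation"],s["wrist_force"],s["wrist_torque"],m["xyz"]);np.savez("st.npz",xyz=m["xyz"],attitude=m["attitude"],K=m["K"],tcp=s["tcp_pos"],ori=s["orientation"])
cv2.imwrite("pics/w2.png",a[:,:,::-1])
cv2.imwrite("pics/w2b.png",cv2.resize(a[:,:,::-1],(800,600),interpolation=cv2.INTER_CUBIC))
E
```

```text
4.7 [0.48136821 0.0618315  0.19883637] [ 3.14093020e+00  8.68654092e-04 -1.58923805e-01] [ 0.18483715 -0.644068   -6.52167997] [0.0117969  0.04133928 0.03494215] [0.56312551 0.05019754 0.34128516]
```

View pics/w2b.png

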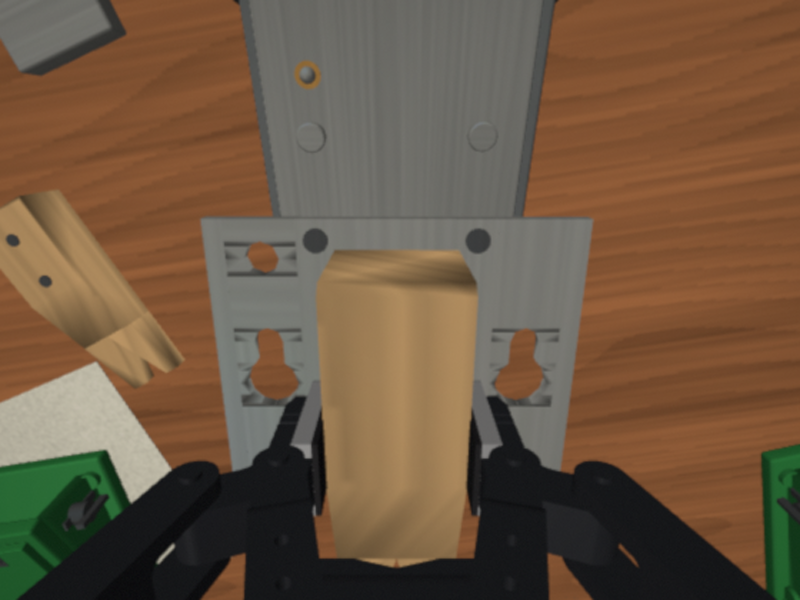

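The wrist view shows the held pin level with the stand. In view pixels the stud heads are at (311,137) and (482,136), the plunger is at (307,74), and the keyhole wide ends are at about (275,381) and (518,381). Both pairs centre on column 396.5, so y and yaw are aligned and only x is left to work out.

```bash
python3 - <<'E'
from h import *
np.set_printoptions(precision=4,suppress=True)
m=dict(np.load("st.npz"));T=imaging.camera_model("top")
o=lambda x,y:np.array([(x+.5)*.7-.5,(y+.5)*.7-.5])
y=m["ori"][2];ax=np.array([np.cos(y),np.sin(y)]);ay=np.array([np.sin(y),-np.cos(y)])
tl=lambda p:((p[:2]-m["tcp"][:2])@ax*1e3,(p[:2]-m["tcp"][:2])@ay*1e3)
for z in (.078,.080,.082):
    P=[plane(m,o(*v),z)for v in((311,137),(482,136),(307,74))]
    print(z,np.linalg.norm(P[0]-P[1]),(P[0]+P[1])/2,"tool",tl((P[0]+P[1])/2),"plung",tl(P[2]))
print("tri",tri([(m,o(311,137)),(T,(235.5,182.7))]),tri([(m,o(482,136)),(T,(268.5,188.9))]))
for z in (.0169,.0155,.0142):
    zz=m["tcp"][2]-z+.005
    P=[plane(m,o(*v),zz)for v in((275,381),(518,381),(262,257),(203,218.5),(591,218.5))]
    print(z,[tl(p)for p in P],np.linalg.norm(P[0]-P[1]),np.linalg.norm(P[3]-P[4]))
E
```

```text
0.078 0.08716814021580825 [0.5626 0.0496 0.078 ] tool (np.float64(82.09874717436401), np.float64(-0.7821992146562727)) plung (np.float64(111.11901341418478), np.float64(-44.663467518410506))
0.08 0.08650598256602376 [0.5626 0.0496 0.08  ] tool (np.float64(82.10231285997018), np.float64(-0.7872811937428768)) plung (np.float64(110.90213168354578), np.float64(-44.33521305808658))
0.082 0.08584382491623928 [0.5626 0.0496 0.082 ] tool (np.float64(82.10587854557659), np.float64(-0.7923631728295223)) plung (np.float64(110.68524995290677), np.float64(-44.006958597762655))
tri (array([0.569 , 0.0915, 0.0789]), [np.float64(0.0009916727189486386), np.float64(0.0009916727189486349)]) (array([0.5558, 0.0048, 0.0693]), [np.float64(0.000317291117028005), np.float64(0.0003172911170281425)])
0.0169 [(np.float64(0.6427382592090044), np.float64(-43.94682512259525)), (np.float64(0.5307532075637276), np.float64(41.855632581559746)), (np.float64(45.45463030688378), np.float64(-44.52744684621496)), (np.float64(57.88091883824107), np.float64(-61.98525765720209)), (np.float64(57.80134656422184), np.float64(60.263944709654496))] 0.08580253078275196 0.1222492282637377
0.0155 [(np.float64(1.3858316902416967), np.float64(-43.56137427391324)), (np.float64(1.274862384033247), np.float64(41.462823710728)), (np.float64(45.79126346312868), np.float64(-44.13672954582681)), (np.float64(58.10484100594575), np.float64(-61.436191618227355)), (np.float64(58.02599048159796), np.float64(59.70416570513579))] 0.08502427040038858 0.12114038298535007
0.0142 [(np.float64(2.075847019057744), np.float64(-43.203455628708525)), (np.float64(1.9658209050406492), np.float64(41.09807261638425)), (np.float64(46.10385139392739), np.float64(-43.77392062403783)), (np.float64(58.31276873310016), np.float64(-60.926344582036535)), (np.float64(58.23458840487579), np.float64(59.184370915225564))] 0.08430160004533686 0.120110740941133
```

Converted, 116 mm is 0.29, 114 mm is 0.285.

{"api": "play_rows", "payload": {
  "steps": "0.005 0 0.05 0 1;0.01 0 0.125 0 1;0.015 0 0.2 0 1;0.015 0 0.2625 0 1;0.015 0 0.28 0 1;0.015 0 0.28 0 1;0.015 0 0.28 0 1;0.015 0 0.285 0 1;0.015 0 0.29 0 1;0.015 0 0.29 0 1",
  "grip_force": 20
}}

```text
clock: 5.58
tcp_pos: [0.488, 0.0622, 0.084]
orientation: [-3.141, -0.001, -0.157]
wrist_force: [-0.0, -0.1, -6.8]
width: 0.0392
grasp_force: 33.7
```

Converted, 4 mm is 0.01, 3 mm is 0.0075.

{"api": "play_rows", "payload": {
  "steps": "0 0 0.0025 0 1;0 0 0.005 0 1;0 0 0.0075 0 1;0 0 0.01 0 1;0 0 0.01 0 1",
  "grip_force": 20
}}

```text
clock: 6.0
tcp_pos: [0.4877, 0.0622, 0.0792]
orientation: [-3.142, -0.0, -0.157]
wrist_force: [-0.0, -0.1, -3.7]
width: 0.0394
grasp_force: 34.1
```

Converted, 3 mm is 0.0075, 2 mm is 0.005.

{"api": "play_rows", "payload": {
  "steps": "0 0 0.0025 0 1;0 0 0.005 0 1;0 0 0.0075 0 1;0 0 0.0075 0 1",
  "grip_force": 20
}}

```text
clock: 6.33
tcp_pos: [0.4865, 0.0623, 0.0762]
orientation: [3.141, 0.002, -0.157]
wrist_force: [-8.8, 1.0, 5.5]
width: 0.0396
grasp_force: 35.3
```

Converted, 2 mm is 0.005, 1 mm is 0.0025.

{"api": "play_rows", "payload": {
  "steps": "0.0013 0 0.0025 0 1;0.0025 0 0.005 0 1;0.0025 0 0.005 0 1",
  "grip_force": 20
}}

```text
clock: 6.58
tcp_pos: [0.4869, 0.0622, 0.0741]
orientation: [3.141, 0.003, -0.157]
wrist_force: [-11.9, 1.6, 6.1]
width: 0.0396
grasp_force: 35.8
```

Converted, 4 mm is 0.01, 3 mm is 0.0075.

{"api": "play_rows", "payload": {
  "steps": "-0.0025 0 0.0025 0 1;-0.0038 0 0.005 0 1;-0.005 0 0.0075 0 1;-0.0063 0 0.01 0 1;-0.0063 0 0.01 0 1"
}}

```text
clock: 7.0
tcp_pos: [0.4854, 0.0624, 0.0703]
orientation: [3.141, 0.001, -0.157]
wrist_force: [-6.7, 0.2, 4.0]
width: 0.0396
grasp_force: 35.7
```

Converted, 3 mm is 0.0075, 2 mm is 0.005.

{"api": "play_rows", "payload": {
  "steps": "-0.0013 0 0.0025 0 1;-0.0025 0 0.005 0 1;-0.0038 0 0.0075 0 1;-0.0038 0 0.0075 0 1"
}}

```text
clock: 7.33
tcp_pos: [0.4843, 0.0626, 0.0672]
orientation: [3.141, 0.001, -0.157]
wrist_force: [-5.7, -0.6, 1.4]
width: 0.0394
grasp_force: 35.8
```

Converted, 1.5 mm is 0.0038, 0.7 mm is 0.0018.

{"api": "play_rows", "payload": {
  "steps": "0 0 0.0018 0 1;0 0 0.0038 0 1;0 0 0.0038 0 1"
}}

```text
clock: 7.58
tcp_pos: [0.4839, 0.0627, 0.0657]
orientation: [3.141, 0.001, -0.157]
wrist_force: [-7.9, 0.5, 3.2]
width: 0.0397
grasp_force: 36.2
```

Converted, 1.4 mm is 0.0035, 0.7 mm is 0.0018.

{"api": "play_rows", "payload": {
  "steps": "0 0 0.0018 0 1;0 0 0.0035 0 1;0 0 0.0035 0 1"
}}

```text
clock: 7.83
tcp_pos: [0.4835, 0.0627, 0.0642]
orientation: [3.141, 0.002, -0.157]
wrist_force: [-9.9, 1.1, 4.0]
width: 0.0393
grasp_force: 36.5
```

Converted, 2 mm is 0.005, 1.4 mm is 0.0035.

{"api": "play_rows", "payload": {
  "steps": "-0.0013 0 0.0018 0 1;-0.0025 0 0.0035 0 1;-0.0025 0 0.005 0 1;-0.0025 0 0.005 0 1"
}}

```text
clock: 8.17
tcp_pos: [0.4831, 0.0628, 0.0627]
orientation: [3.141, 0.001, -0.157]
wrist_force: [-9.6, 0.8, 11.9]
width: 0.0397
grasp_force: 37.8
```

```bash
python3 - <<'E'
from h import *
a=imaging.read_camera("wrist")[:,:,::-1];b=imaging.read_camera("scene")[:,:,::-1]
w=cv2.resize(a[60:420,60:500],(440,360))
c=cv2.resize(b[150:290,230:370],(360,360),interpolation=cv2.INTER_CUBIC)
cv2.imwrite("pics/m2.png",np.hstack([w,c]));cv2.imwrite("pics/w3.png",a)
E
```

```text
(no output)
```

View pics/m2.png

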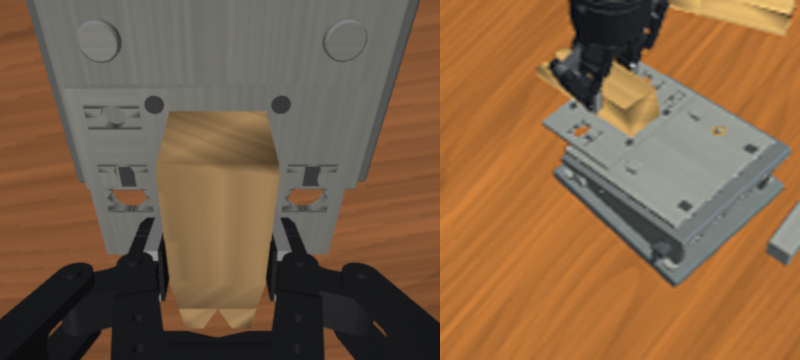

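The plate now lies flat on the lower part of the face, tilted in the grip. The studs are at crop (98,41) and (346,41), just upslope of the plate's back edge. I'll enlarge this to measure the offset.

```bash
python3 - <<'E'
from h import *
a=cv2.imread("pics/w3.png")
cv2.imwrite("pics/c3.png",cv2.resize(a[75:275,130:430],(780,520),interpolation=cv2.INTER_CUBIC))
s=ctrl.state();print(s["tcp_pos"],s["orientation"],s["wrist_force"])
m=imaging.camera_model("wrist");np.savez("fl.npz",xyz=m["xyz"],attitude=m["attitude"],K=m["K"],tcp=s["tcp_pos"],ori=s["orientation"])
E
```

```text
[0.48308216 0.06280607 0.06266613] [ 3.14130437e+00  9.26330668e-04 -1.57058496e-01] [-8.98441811  0.4746562  12.80042436]
```

View pics/c3.png

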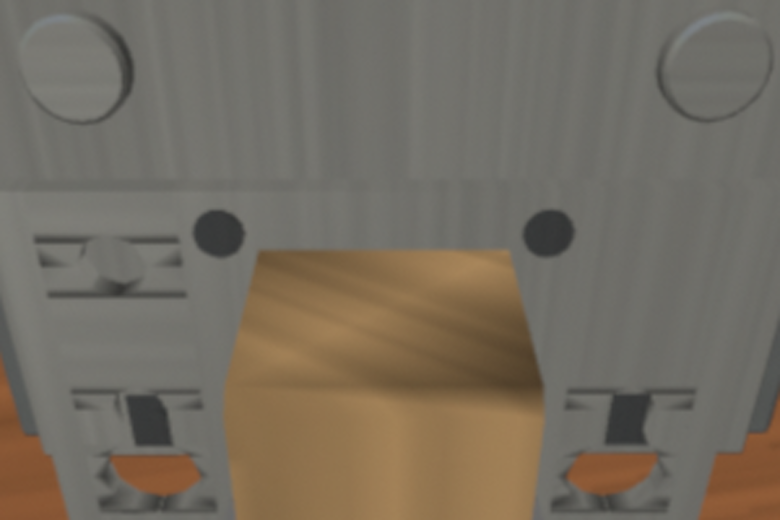

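```bash
python3 - <<'E'
from h import *
np.set_printoptions(precision=4,suppress=True)
m=dict(np.load("fl.npz"));R=rot(m["attitude"])
y=m["ori"][2];a=np.radians(15)
ex=np.array([np.cos(y)*np.cos(a),np.sin(y)*np.cos(a),np.sin(a)]);ey=np.array([-np.sin(y),np.cos(y),0]);n=np.cross(ex,ey)
o=lambda x,v:np.array([(x+.5)/2.6-.5+130,(v+.5)/2.6-.5+75])
def hit(px,h,d):  # plane n.(p-cam)=-h+d
    q=ray(m,px)[1];t=(-h+d)/(n@q);return q*t
from scipy.optimize import brentq
f=lambda h:np.linalg.norm(hit(o(73,68),h,.0105)-hit(o(717,66),h,.0105))-.088
h=brentq(f,.08,.4)
c=m["xyz"]
S=(hit(o(73,68),h,.0105)+hit(o(717,66),h,.0105))/2
print("h",h,"face z at stud",(c+S-n*.0105))
for nm,px in dict(edgeM=(383,183),edgeL=(20,189),boltL=(218,233),boltR=(548,233),wideL=(157,475),wideR=(609,475),small=(113,265)).items():
    p=hit(o(*px),h,.005);print(nm,"rel studs x,y",(p-S)@ex*1e3,(p-S)@ey*1e3)
t=m["tcp"]-c-S+n*.0105;g=t+[0,0,.0187]
print("TCP rel face studpoint: slope",t@ex,t@ey,t@n,"grip",g@ex,g@ey,g@n)
E
```

```text
h 0.13350775152366 face z at stud [0.5654 0.0494 0.0671]
edgeM rel studs x,y -19.196862252475345 1.6335755450091776
edgeL rel studs x,y -20.145684034747863 57.660844494420566
boltL rel studs x,y -27.650406663742764 27.88613980566163
boltR rel studs x,y -27.69038007945048 -24.630009302288514
wideL rel studs x,y -78.57045993050075 44.82195661585295
wideR rel studs x,y -78.68522005198979 -41.56597288026413
small rel studs x,y -33.37167805466589 45.5558046704895
TCP rel face studpoint: slope -0.08166594206976283 0.00037173653150194587 0.017269828495085255 grip -0.07682602592634569 0.00037173653150194587 0.035332641446690835
```

{"api": "play_rows", "payload": {
  "steps": "-0.005 0 -0.025 0 1;-0.01 0.0038 -0.05 0 1;0 0.0038 -0.1 0 1;0 0.0038 -0.125 0 1;0 0.0038 -0.125 0 1;0 0.0038 -0.125 0 1",
  "grip_force": 30
}}

```text
clock: 8.77
tcp_pos: [0.4836, 0.0613, 0.1129]
orientation: [-3.141, -0.001, -0.157]
wrist_force: [-0.6, -0.6, -5.9]
width: 0.0396
grasp_force: 35.5
```

```bash
cat > rel.py <<'E'
from h import *
s=ctrl.state();f=np.load("fl.npz");d=s["tcp_pos"]-f["tcp"];y=f["ori"][2];a=np.radians(15)
tx=d@[np.cos(y),np.sin(y),0]*1e3;ty=d@[np.sin(y),-np.cos(y),0]*1e3;z=d[2]*1e3
c,sn=np.cos(a),np.sin(a)
print("slope x of pin_wide rel studs %.2f  y(tool) %.2f  height %.2f"%(tx*c+z*sn-77.8,ty-1.6,z*c-tx*sn),"F",s["wrist_force"].round(1),"yaw",s["orientation"].round(4),s["clock"])
E
python3 rel.py
```

```text
slope x of pin_wide rel studs -64.06  y(tool) -0.24  height 48.30 F [-0.6 -0.6 -5.9] yaw [-3.141e+00 -1.400e-03 -1.573e-01] 8.7667
```

Converted, 70.5 mm is 0.1763, 65 mm is 0.1625.

{"api": "play_rows", "payload": {
  "steps": "0.05 0.0005 0 0 1;0.1125 0.0005 0 0 1;0.1625 0.0005 0 0 1;0.1763 0.0005 0.0125 0 1;0.1763 0.0005 0.0388 0 1;0.1763 0.0005 0.0388 0 1;0.1763 0.0005 0.0388 0 1"
}}

```text
clock: 9.35
tcp_pos: [0.5512, 0.0502, 0.0955]
orientation: [3.141, 0.003, -0.157]
wrist_force: [-0.5, -0.3, -5.9]
width: 0.0399
grasp_force: 35.2
```

```bash
python3 rel.py; python3 - <<'E'
from h import *
a=imaging.read_camera("wrist")[:,:,::-1]
cv2.imwrite("pics/c4.png",cv2.resize(a[75:275,130:430],(780,520),interpolation=cv2.INTER_CUBIC))
E
```

```text
slope x of pin_wide rel studs -2.44  y(tool) 0.24  height 13.83 F [-0.5 -0.3 -5.9] yaw [ 3.1407e+00  3.1000e-03 -1.5680e-01] 9.35
```

View pics/c4.png

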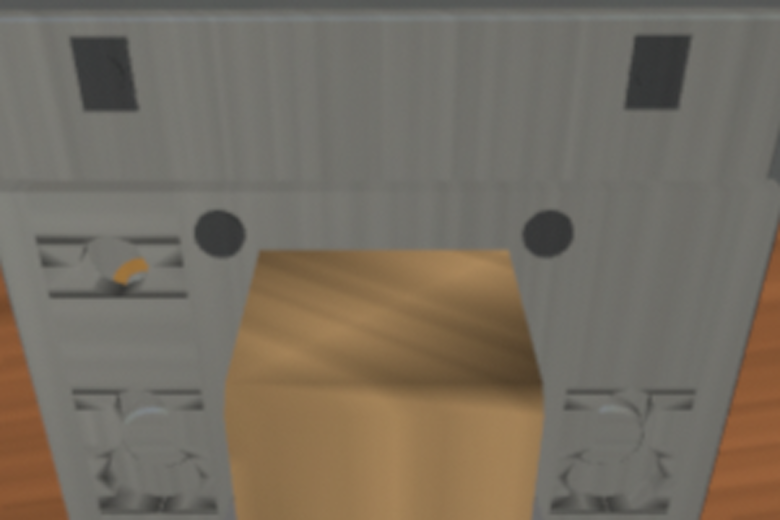

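The pin has not moved in the grip, and both stud heads show centred in y through the keyholes.

Converted, 1 mm is 0.0025.

{"api": "play_rows", "payload": {
  "steps": "0.0025 0 0 0 1;0.0025 0 0 0 1;0.0025 0 0 0 1"
}}

```text
clock: 9.65
tcp_pos: [0.554, 0.05, 0.0973]
orientation: [-3.141, -0.001, -0.157]
wrist_force: [-0.7, 0.1, -5.1]
width: 0.0398
grasp_force: 35.2
```

```bash
python3 rel.py
```

```text
slope x of pin_wide rel studs 0.73  y(tool) -0.07  height 14.76 F [-0.7  0.1 -5.1] yaw [-3.1414e+00 -5.0000e-04 -1.5710e-01] 9.65
```

{"api": "play_rows", "payload": {
  "steps": "0 0 0.005 0 1;0.0013 0 0.01 0 1;0.0013 0 0.01 0 1;0.0013 0 0.01 0 1"
}}

```text
clock: 9.98
tcp_pos: [0.5544, 0.0498, 0.0927]
orientation: [3.142, 0.0, -0.157]
wrist_force: [-0.1, 0.3, -7.9]
width: 0.0398
grasp_force: 35.3
```

```bash
python3 rel.py
```

```text
slope x of pin_wide rel studs -0.04  y(tool) 0.08  height 10.29 F [-0.1  0.3 -7.9] yaw [ 3.1415e+00  3.0000e-04 -1.5730e-01] 9.9833
```

Converted, 2.7 mm is 0.0068, 2.2 mm is 0.0055.

{"api": "play_rows", "payload": {
  "steps": "0.0005 0 0.0018 0 1;0.001 0 0.0038 0 1;0.0015 0 0.0055 0 1;0.0018 0 0.0068 0 1;0.0018 0 0.0068 0 1"
}}

```text
clock: 10.4
tcp_pos: [0.5551, 0.0497, 0.0901]
orientation: [3.142, 0.0, -0.157]
wrist_force: [-0.2, -0.8, -7.3]
width: 0.0395
grasp_force: 35.3
```

```bash
python3 rel.py
```

```text
slope x of pin_wide rel studs -0.00  y(tool) 0.10  height 7.51 F [-0.2 -0.8 -7.3] yaw [ 3.1416e+00  2.0000e-04 -1.5730e-01] 10.4
```

Converted, 2.7 mm is 0.0068, 1.6 mm is 0.004.

{"api": "play_rows", "payload": {
  "steps": "0.0005 0 0.002 0 1;0.001 0 0.004 0 1;0.0018 0 0.0068 0 1;0.0018 0 0.0068 0 1"
}}

```text
clock: 10.73
tcp_pos: [0.5558, 0.0496, 0.0873]
orientation: [3.142, 0.0, -0.157]
wrist_force: [-0.1, 0.5, -6.3]
width: 0.0396
grasp_force: 35.3
```

Converted, 2.7 mm is 0.0068, 1.6 mm is 0.004.

{"api": "play_rows", "payload": {
  "steps": "0.0005 0 0.002 0 1;0.001 0 0.004 0 1;0.0018 0 0.0068 0 1;0.0018 0 0.0068 0 1"
}}

```text
clock: 11.07
tcp_pos: [0.5565, 0.0495, 0.0847]
orientation: [-3.142, 0.0, -0.157]
wrist_force: [-2.1, -0.2, -1.3]
width: 0.0396
grasp_force: 35.9
```

```bash
python3 rel.py
```

```text
slope x of pin_wide rel studs 0.00  y(tool) 0.03  height 2.00 F [-2.1 -0.2 -1.3] yaw [-3.1416e+00  1.0000e-04 -1.5720e-01] 11.0667
```

Converted, 2.1 mm is 0.0053, 1.4 mm is 0.0035.

{"api": "play_rows", "payload": {
  "steps": "0.0005 0 0.0018 0 1;0.001 0 0.0035 0 1;0.0015 0 0.0053 0 1;0.0015 0 0.0053 0 1;0.0015 0 0.0053 0 1",
  "grip_force": 50
}}

```text
clock: 11.48
tcp_pos: [0.5569, 0.0495, 0.083]
orientation: [3.142, 0.0, -0.157]
wrist_force: [-7.3, 0.1, 7.1]
width: 0.0393
grasp_force: 56.3
```

```bash
python3 rel.py
```

```text
slope x of pin_wide rel studs -0.09  y(tool) 0.04  height 0.24 F [-7.3  0.1  7.1] yaw [ 3.1415e+00  3.0000e-04 -1.5720e-01] 11.4833
```

Converted, 0.8 mm is 0.002, 0.6 mm is 0.0015.

{"api": "play_rows", "payload": {
  "steps": "0.0005 0 0.0015 0 1;0.0005 0 0.002 0 1;0.0005 0 0.002 0 1;0.0005 0 0.002 0 1"
}}

```text
clock: 11.82
tcp_pos: [0.557, 0.0495, 0.0829]
orientation: [3.142, 0.0, -0.157]
wrist_force: [-14.5, -0.6, 24.2]
width: 0.039
grasp_force: 58.3
```

```bash
python3 rel.py
```

```text
slope x of pin_wide rel studs -0.06  y(tool) 0.02  height 0.13 F [-14.5  -0.6  24.2] yaw [ 3.1415e+00  3.0000e-04 -1.5720e-01] 11.8167
```

Converted, -3.1 mm is -0.0078, -2.1 mm is -0.0053.

{"api": "play_rows", "payload": {
  "steps": "-0.0003 0 -0.001 0 1;-0.0028 0 -0.0003 0 1;-0.0053 0 0.0004 0 1;-0.0078 0 0.001 0 1;-0.0078 0 0.001 0 1"
}}

```text
clock: 12.23
tcp_pos: [0.5561, 0.0498, 0.0827]
orientation: [-3.141, -0.004, -0.158]
wrist_force: [0.6, -1.5, 11.8]
width: 0.0392
grasp_force: 56.5
```

```bash
python3 rel.py
```

```text
slope x of pin_wide rel studs -1.03  y(tool) -0.14  height 0.17 F [ 0.6 -1.5 11.8] yaw [-3.1406 -0.0039 -0.1577] 12.2333
```

Converted, -2 mm is -0.005, -1 mm is -0.0025.

{"api": "play_rows", "payload": {
  "steps": "-0.0025 0 0.0006 0 1;-0.005 0 0.0013 0 1;-0.005 0 0.0013 0 1;-0.005 0 0.0013 0 1"
}}

```text
clock: 12.57
tcp_pos: [0.554, 0.0502, 0.0822]
orientation: [-3.141, -0.004, -0.158]
wrist_force: [1.1, -1.3, 12.6]
width: 0.0395
grasp_force: 56.5
```

```bash
python3 rel.py
```

```text
slope x of pin_wide rel studs -3.19  y(tool) -0.25  height 0.18 F [ 1.1 -1.3 12.6] yaw [-3.1406 -0.0036 -0.1576] 12.5667
```

Sliding smoothly under the heads; I'll carry on in steps.

Converted, -5 mm is -0.0125, 1.3 mm is 0.0033.

{"api": "play_rows", "payload": {
  "steps": "-0.0025 0 0.0006 0 1;-0.005 0 0.0013 0 1;-0.0075 0 0.002 0 1;-0.01 0 0.0026 0 1;-0.0125 0 0.0033 0 1;-0.0125 0 0.0033 0 1"
}}

```text
clock: 13.07
tcp_pos: [0.5492, 0.0511, 0.0808]
orientation: [-3.14, -0.004, -0.158]
wrist_force: [0.2, -0.2, 10.6]
width: 0.0391
grasp_force: 56.4
```

```bash
python3 rel.py
```

```text
slope x of pin_wide rel studs -8.27  y(tool) -0.38  height 0.18 F [ 0.2 -0.2 10.6] yaw [-3.1404 -0.0039 -0.1576] 13.0667
```

Converted, -5 mm is -0.0125, -4 mm is -0.01.

{"api": "play_rows", "payload": {
  "steps": "-0.0025 0 0.0006 0 1;-0.005 0 0.0013 0 1;-0.0075 0 0.002 0 1;-0.01 0 0.0026 0 1;-0.0125 0 0.0033 0 1;-0.0125 0 0.0033 0 1"
}}

```text
clock: 13.57
tcp_pos: [0.5433, 0.052, 0.0792]
orientation: [-3.141, -0.002, -0.157]
wrist_force: [-3.8, -0.1, 11.8]
width: 0.0392
grasp_force: 56.6
```

```bash
python3 rel.py
```

```text
slope x of pin_wide rel studs -14.38  y(tool) -0.31  height 0.17 F [-3.8 -0.1 11.8] yaw [-3.1409e+00 -2.1000e-03 -1.5720e-01] 13.5667
```

Converted, -2.2 mm is -0.0055, -1.4 mm is -0.0035.

{"api": "play_rows", "payload": {
  "steps": "-0.0018 0 0.0005 0 1;-0.0035 0 0.0009 0 1;-0.0055 0 0.0014 0 1;-0.0055 0 0.0014 0 1"
}}

```text
clock: 13.9
tcp_pos: [0.5421, 0.0522, 0.0789]
orientation: [-3.14, -0.004, -0.157]
wrist_force: [3.2, -0.6, 9.9]
width: 0.0393
grasp_force: 56.3
```

```bash
python3 rel.py
```

```text
slope x of pin_wide rel studs -15.67  y(tool) -0.34  height 0.17 F [ 3.2 -0.6  9.9] yaw [-3.1404 -0.004  -0.1575] 13.9
```

Converted, -1.4 mm is -0.0035, -0.7 mm is -0.0018.

{"api": "play_rows", "payload": {
  "steps": "-0.0018 0 0.0005 0 1;-0.0035 0 0.0009 0 1;-0.0035 0 0.0009 0 1;-0.0035 0 0.0009 0 1"
}}

```text
clock: 14.23
tcp_pos: [0.5413, 0.0524, 0.0787]
orientation: [-3.14, -0.005, -0.157]
wrist_force: [5.6, -0.5, 8.5]
width: 0.0394
grasp_force: 56.1
```

```bash
python3 rel.py
```

```text
slope x of pin_wide rel studs -16.55  y(tool) -0.40  height 0.19 F [ 5.6 -0.5  8.5] yaw [-3.1402 -0.0049 -0.1573] 14.2333
```

{"api": "play_rows", "payload": {
  "steps": "-0.0018 0 0.0005 0 1;-0.0035 0 0.0009 0 1;-0.0035 0 0.0009 0 1;-0.0035 0 0.0009 0 1"
}}

```text
clock: 14.57
tcp_pos: [0.5411, 0.0524, 0.0786]
orientation: [-3.14, -0.007, -0.158]
wrist_force: [12.7, -2.2, 7.3]
width: 0.0391
grasp_force: 55.9
```

```bash
python3 rel.py
```

```text
slope x of pin_wide rel studs -16.74  y(tool) -0.42  height 0.18 F [12.7 -2.2  7.3] yaw [-3.1398 -0.0073 -0.1575] 14.5667
```

Converted, 1.4 mm is 0.0035, -0.8 mm is -0.002.

{"api": "play_rows", "payload": {
  "steps": "0.0018 0 -0.0008 0 1;0.0035 0 -0.002 0 1;0.0035 0 -0.002 0 1;0.0035 0 -0.002 0 0;0.0035 0 -0.002 0 -0.4;0.0035 0 -0.002 0 -1;0.0035 0 -0.002 0 -1;0.0035 0 -0.002 0 -1;0.0035 0 -0.002 0 -1;0.0035 0 -0.002 0 -1"
}}

```text
clock: 15.4
tcp_pos: [0.5389, 0.0523, 0.078]
orientation: [3.142, 0.0, -0.157]
wrist_force: [-0.4, -0.8, 0.3]
width: 0.0852
grasp_force: 0.0
```

Converted, -80 mm is -0.2, -60 mm is -0.15.

{"api": "play_rows", "payload": {
  "steps": "0 0 -0.0375 0 -1;0 0 -0.0875 0 -1;0 0 -0.15 0 -1;0 0 -0.2 0 -1;-0.05 0 -0.2 0 -1;-0.1 0 -0.2 0 -1;-0.1 0 -0.2 0 -1;-0.1 0 -0.2 0 -1"
}}

```text
clock: 16.07
tcp_pos: [0.4989, 0.0588, 0.1583]
orientation: [-3.141, -0.0, -0.157]
wrist_force: [1.0, -0.3, -0.1]
width: 0.0855
grasp_force: 0.0
```

```bash
python3 rel.py; python3 - <<'E'
from h import *
a=imaging.read_camera("wrist")[:,:,::-1]
cv2.imwrite("pics/w5.png",a)
cv2.imwrite("pics/c5.png",cv2.resize(a[0:240,120:440],(800,600),interpolation=cv2.INTER_CUBIC))
E
```

```text
slope x of pin_wide rel studs -37.34  y(tool) -0.08  height 88.14 F [ 1.  -0.3 -0.1] yaw [-3.1415e+00 -2.0000e-04 -1.5670e-01] 16.0667
```

View pics/c5.png

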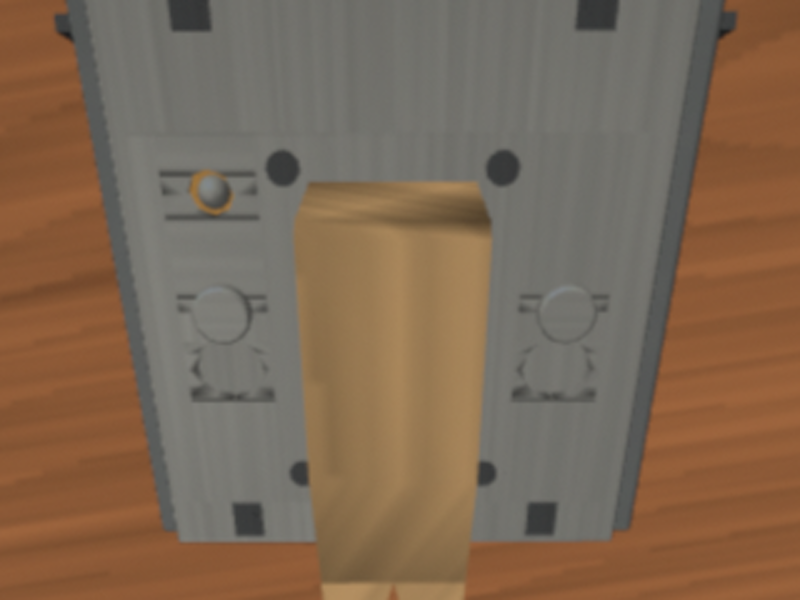

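The picture shows the plunger up in its hole at (212,190), and both stud heads over the slot ends at (221,314) and (566,313). The plate is flat and the gripper is clear, so I'm handing in.

```bash
python3 -c "
from cell import ctrl
print(ctrl.close_job())"
```

```text
the job is handed in; nothing more can be done
None
```

The job is handed in. The bench pin is fitted on the grey stand: it slid home until it stopped on the studs, the last picture shows the plunger up in its hole, and the gripper has let go and is clear. The hand-in returned no verdict.

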